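# Take the timers off the dock for class

## Robot

A 7-joint arm with a two-finger parallel gripper is mounted at the origin on the work surface. World frame = base frame: x ahead of the robot, y to its left, z up, the work surface at z = 0. Lengths are in m, angles in rad, forces in N, time in s.
With the tool pointing down it reaches from about 0.35 to 0.9 m from the base axis. Payload 8.1 kg.
Tool frame: the origin (TCP) lies midway between the tips of the shut fingers; the grasp point (between the pads) lies arm.grip_point_offset behind it (arm.grip_point_offset is the distance from the TCP to the grasp point, in m); y points along the fingers, z is the direction in which the jaws open and shut, and the axes are right-handed (so a half turn about y gives the same grasp; the last joint's range is limited). The gripper opens to 92 mm and grips with 3 to 60 N. Pads are 19 mm wide; open, the fingers measure 130 mm over their backs; the gripper's body (75 mm by 190 mm) begins 47 mm behind the grasp point.
Start: joints at [-1.348, 0.434, 0.025, 1.573, -0.012, 1.134, -0.075], TCP at [0.2, 0.592, 0.227] pointing down, gripper open.
Joint ranges: [-2.62, 2.62], [-0.44, 2.09], [-1.27, 1.32], [0.08, 2.57], [-1.32, 4.46], [0.12, 2], [-2.74, 2.74]. Speed limits (rad/s): [2.22, 2.22, 3.01, 3.01, 3.14, 3.14, 3.14].

## Interface

Orientations are given as a rotation vector (axis times angle).
In Python, from cell import arm, get_image, camera_info gives the robot as it stands.
- The arm moves only by the tool carry_out, never from a script. Its argument "steps" is one flat list of numbers, 5 for each row, row after row: the opening, from 0 (shut) to 1 (fully open), then the shift along the world's x, y, z in units of 0.1 m (1.0 is 0.1 m), then the turn about the world's z in units of 45 degrees (1.0 is 45 degrees). In form: [hand, dx, dy, dz, spin, hand, dx, dy, dz, spin, ...]. A call has 1 to 12 rows; each row is the pose to reach, as a shift and turn from the pose commanded when the call began; what a row does not reach only later rows make up. A row lasts 1/10 s, in which the tool goes at most 50 mm and 8.59 degrees, less where a joint would pass 70% of its speed; a pose out of reach is approached as far as the arm can. A call with a number of a shift or a turn outside -1 to 1 is refused whole. A call with a gripper value outside its range is refused whole. The fingers move at their own pace and stop on an object; "grip_force" is the grip in N (left out, the last holds). Time passes only in rows, so rows that repeat a pose let the fingers close. It gives the time, the measured TCP pose, the force and the opening at its end, in the units of the state.
- arm.observe(): the state, without advancing time (a new reading comes with each control period).
- get_image(name): name is "scene" or "side" or "wrist"; returns (picture, depth): 384x512x3 uint8, red, green, blue; 384x512 float32, m along the optical axis (not along the pixel's ray), 0 where there is no reading.
- camera_info(name): a dict with "fovy" (degrees; the focal length in pixels is half the picture's height over the tangent of half this angle, whatever the lens; pixels are square), "cx", "cy" (the principal point, pixels), "R" (3x3) and "t" (3): a world point X has camera coordinates R X + t; the wrist camera has in their place "tool_from_camera" (4x4, takes a point from camera to tool coordinates, whose origin is the TCP and whose axes are the tool frame's). Camera axes: x right, y down, z forward; pixel columns grow to the right and rows downward; lengths in m; the calibration is good to about 2 mm. The wrist camera is an equidistant fisheye: a pixel r from the principal point sees the ray r / f radians off the axis. A picture is of the moment at which its call begins: read the wrist's pose just before it. camera_info takes no time and is no camera call.
- arm.sign_off(): hands the job in, once; it reports no verdict.
The state is a dict: "clock": time; "joints": joint angles; "dq": joint speeds; "joint_efforts": joint torques, N m; "position": TCP position; "ee_rot": TCP orientation; "force": force on the tool from outside, world axes, zero at the start; "ft_torque": the same for the moment, N m; "width": opening from 0.0 (shut) to 1.0 (fully open).
Only numpy, scipy, OpenCV 4.12 (cv2) and the standard library are available. Lean on these libraries where they do the work, as an engineer would, in place of code of your own. Each camera call takes 0.05 s, during which the arm holds its last target. There are 200 camera calls.

## Task

Get the timers ready for class: swing the keeper bar well clear of the units on the dock rail by pushing near its free end, unclip every round timer by lifting it off the rail and stand it on its feet in the carry tray. Leave the rectangular rep counter clipped on the rail, then swing the keeper bar fully home over the rail again and don't disturb the other gear on the bench.

Things in the scene. Friction and masses are not known exactly. Their poses are not given: they have to be found in the camera images.
- dock: timer dock, screwed to the bench: 25 mm square aluminium rail along its own y, rail top 85 mm above the bench, base plate 120 x 430 mm. Origin on the bench below the middle of five places for clip-on units (y = 124, 62, 0, -62, -124 mm). At each place a sprung steel ball sticks out 4 mm on both sides of the rail and catches over a ledge in each leg of the unit. x away from the robot, z up
- keeper (a joint): angle of the keeper bar, rad: 0 fully home, lying along the rail above the clipped units so that they cannot be lifted; grows as the free end swings level away from the robot (dock's +x), up to 1.35. About 0.4 N at the free end moves it and it stays where it is left
- keeper_pivot (a point): pivot of the keeper bar on top of its post (22 mm thick), 209 mm from the dock's origin towards the dock's +y, at the bar's mid height, 155 mm above the bench
- keeper_end (a point): free end of the keeper bar, an aluminium bar 20 mm wide and 16 mm high (147 to 163 mm above the bench), rubber sleeve at this end: centre of the end face, 386 mm from the pivot. At home the end lies on a rest post (dock y = -170 mm) with a stop tab on the robot's side. The timers' cases end 6 mm below the bar, 141 mm above the bench
- timer1_case (a point): clip-on timer: aluminium saddle 46 (x) x 52 (y) x 40 mm, its two legs astride the rail, with a black round case on top: a disc 50 mm in diameter and 30 mm thick, white dials on its flat faces (own -x and +x), to be pinched across these faces, that is across the rail. This point: centre of the round case, 63 mm above the feet, 25 mm below the case top. y along the rail, z up. None if absent
- timer2_case (a point): as timer1 (three or four timers are present, on any of the rail's places). Clipped on, the case centre is 116 mm above the bench. Lifting straight up off the rail takes a pull of about 10 to 14 N over the first few mm, against the sprung balls; 33 mm up, the legs are clear of the rail. None if absent
- timer3_case (a point): as timer1. 0.11 to 0.23 kg; it stands by itself on its two feet (the saddle's legs). None if absent
- timer4_case (a point): as timer1. None if absent
- counter_case (a point): rep counter, clipped on the same rail by the same saddle, but with a rectangular black case 46 mm wide (along the rail), 36 mm thick and 34 mm high, steel press-bar on top (80 mm above its feet). This point is the centre of its case, 57 mm above its feet, 110 mm above the bench when clipped on. It stays on the rail
- tray: grey plastic carry tray, loose on the bench: open box 230 mm (its x) by 190 mm (its y), 45 mm high, walls and floor 5 mm thick. Origin: centre of its underside. Room for four timers standing, two by two (for instance at x = +-54, y = +-43 mm)
- kettlebell: bystander: black kettlebell, 120 mm wide, 170 mm high, origin under its centre
- collar1: bystander: steel spring collar lying flat, coil 60 mm across and 30 mm high with two lever handles to its +x; origin under the coil's centre
- collar2: bystander: the other spring collar, the same as collar1
- grip_trainer: bystander: V-shaped red hand grip trainer lying flat, 155 mm long, 24 mm high
Not all that is in view belongs to the job. Leave any green look-alike of the part that bears timer1_case alone.

How it is judged:
On the way, in this order (a step that is already met when the one before it is completed fails the run):
1. the keeper bar is swung well clear of the rail (more than 0.6 rad, about 34 degrees, from home) (value of joint keeper above 0.6 rad), for 0.2 s.
2. every timer is off the rail and stands on its feet on the floor of the carry tray (x of timer1_case in the frame of tray between -0.095 and 0.095 m and y of timer1_case in the frame of tray between -0.075 and 0.075 m and z of timer1_case in the frame of tray between 0.058 and 0.076 m and angle between each of timer1_case, timer2_case, timer3_case, timer4_case's own z axis and vertical below 0.15 rad and linear speed of each of timer1, timer2, timer3, timer4 below 0.03 m/s and x of timer2_case in the frame of tray between -0.095 and 0.095 m and y of timer2_case in the frame of tray between -0.075 and 0.075 m and z of timer2_case in the frame of tray between 0.058 and 0.076 m and x of timer3_case in the frame of tray between -0.095 and 0.095 m and y of timer3_case in the frame of tray between -0.075 and 0.075 m and z of timer3_case in the frame of tray between 0.058 and 0.076 m and x of timer4_case in the frame of tray between -0.095 and 0.095 m and y of timer4_case in the frame of tray between -0.075 and 0.075 m and z of timer4_case in the frame of tray between 0.058 and 0.076 m), for 0.2 s.
At the end, for the whole second after the job is handed in: Every timer present stands upright (within 0.15 rad) and still on the floor of the tray, inside its walls; the rep counter is still clipped on the rail (within 6 mm of its seated height); the keeper bar is home within 0.06 rad; bystanders have moved less than 40 mm (all of step 2 and z of counter_case in the frame of dock between 0.104 and 0.116 m and x of counter_case in the frame of dock between -0.008 and 0.008 m and value of joint keeper below 0.06 rad and linear speed of tray below 0.03 m/s); the robot touches nothing.
It fails at once if the rep counter is lifted off its catch (more than 10 mm up) (z of counter_case in the frame of dock above 0.12 m).
It fails at once if the kettlebell is moved more than 40 mm (distance of kettlebell from where it was at the start of the episode above 0.04 m).
It fails at once if a spring collar is moved more than 40 mm (distance of collar1 from where it was at the start of the episode above 0.04 m).
It fails at once if a spring collar is moved more than 40 mm (distance of collar2 from where it was at the start of the episode above 0.04 m).
It fails at once if the grip trainer is moved more than 40 mm (distance of grip_trainer from where it was at the start of the episode above 0.04 m).
Of timer1, timer2, timer3, timer4 only 3 to 4 are there at a start; the rules pass over those that are not, and their reading is None.
At some moment in a run one of tray may be knocked a few centimetres aside while the robot is not near it.
It also fails if it takes over 208 s, if anything falls off the work surface, if the arm or the gripper's body presses on something with over 40 N, if the wrist force passes 120 N, or if a joint passes its speed limit or range.

## Working session

There is one attempt and no reset: what is moved stays moved. The work goes in short steps, Python scripts to look and compute and a tool call to move; the robot and the scene stay as the last step left them, time stands still between calls to the robot, and variables do not carry over. Pictures are saved under pics/ and viewed, about 12 in all and at most 16, crops included, and the job is handed in when it is done.

Besides the shell and the picture viewer there is one more tool, called as name(argument=value, ...) on one line, values as JSON. carry_out: Moves the arm, as the interface text tells. Shifts and turns lie within -1 to 1; 1 stands for 0.1 m of shift or 45 degrees of turn. Its arguments: {"type":"object","properties":{"steps":{"type":"array","items":{"type":"number"}},"grip_force":{"type":"number"}},"required":["steps"]}

```bash
mkdir -p pics; cat > h.py <<'E'
import numpy as np, cv2
from cell import arm, get_image, camera_info
def snap(name, fn):
    im,d=get_image(name); cv2.imwrite(f'pics/{fn}.png',im[:,:,::-1]); np.save(f'pics/{fn}.npy',d); return im,d
def world(name,d,u,v,r=1):
    c=camera_info(name); f=192/np.tan(np.radians(c['fovy'])/2)
    p=d[int(v)-r:int(v)+r+1,int(u)-r:int(u)+r+1]; z=np.median(p[p>0])
    X=np.array([(u-c['cx'])/f*z,(v-c['cy'])/f*z,z])
    return np.array(c['R']).T@(X-np.array(c['t']))
def cloud(name,d):
    c=camera_info(name); f=192/np.tan(np.radians(c['fovy'])/2)
    v,u=np.mgrid[:384,:512]
    X=np.stack([(u-c['cx'])/f*d,(v-c['cy'])/f*d,d],-1)
    return (X-np.array(c['t']))@np.array(c['R'])
E
python3 - <<'E'
from h import *
s=arm.observe(); print(s)
print(arm.grip_point_offset)
a,_=snap('scene','s0'); b,_=snap('side','d0')
for n,i in(('s0',a),('d0',b)):
    cv2.imwrite(f'pics/{n}b.png',cv2.resize(i[:,:,::-1],(800,600),interpolation=cv2.INTER_CUBIC))
E
```

```text
{'clock': 0.0, 'joints': array([-1.34760509,  0.43524672,  0.02495208,  1.57411082, -0.01161137,
        1.13397414, -0.07507474]), 'dq': array([ 2.92633621e-04, -3.57212252e-06, -6.22916487e-04,  1.40372608e-04,
        2.02590204e-03,  6.28392450e-04, -9.79177308e-04]), 'joint_efforts': array([-1.17816533e-03, -6.67853451e+01,  9.84041020e-01, -3.14449561e+01,
       -6.07503718e-02,  4.31913813e-02,  1.84546111e-04]), 'position': array([0.19991161, 0.59162361, 0.22592466]), 'ee_rot': array([-1.55722174,  0.255856  , -0.25564581]), 'force': array([ 0.69665664, -0.20574292, -0.19442516]), 'ft_torque': array([ 0.03079097,  0.01002373, -0.03578975]), 'width': 0.9978256305150177}
0.0188
```

View pics/s0b.png

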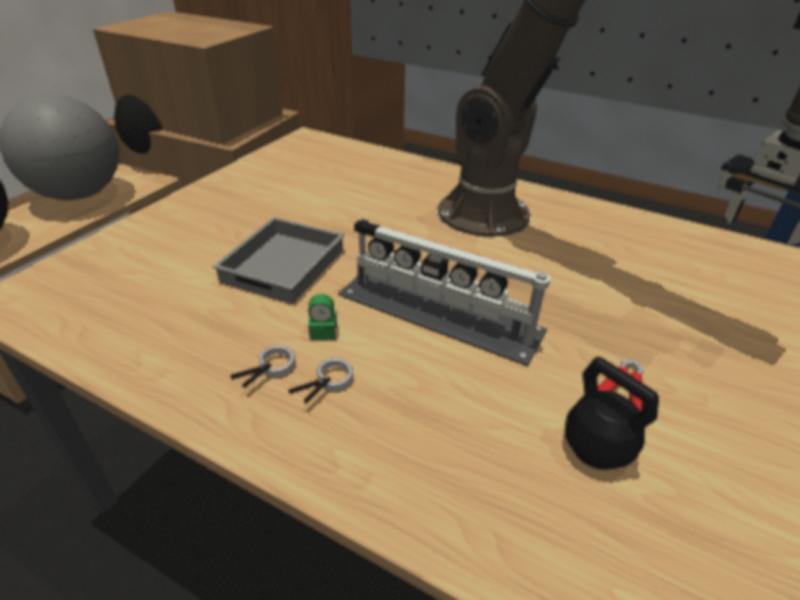

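View pics/d0b.png

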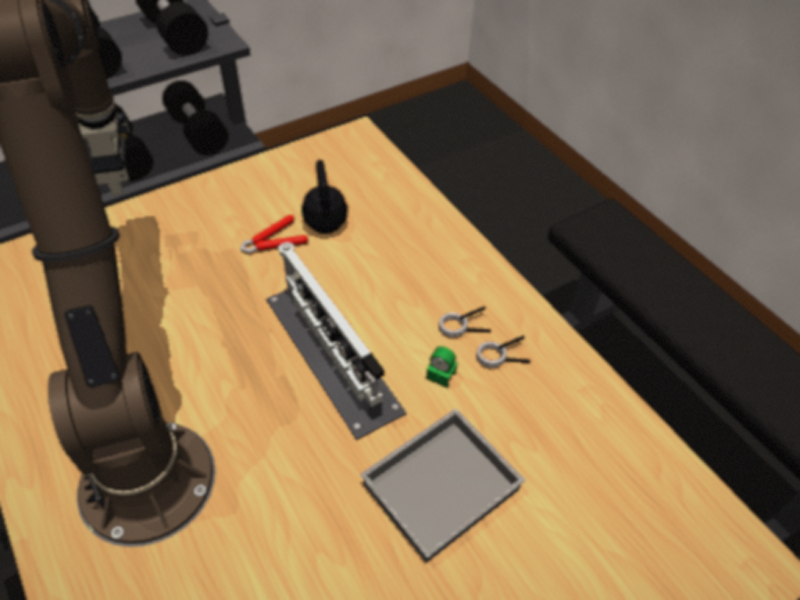

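The scene picture shows the dock with four round timers (scene ~(380,248), (405,257), (462,274), (492,286)) and the rectangular counter in the middle (433,265). The keeper's free end (black sleeve) is at (365,227) and its pivot at (543,278). The tray is at (282,258). The green look-alike (322,315) stands off the rail and must be left alone.

```bash
cat >> h.py <<'E'
def both(tag):
    P=[];C=[]
    for n in('scene','side'):
        im,d=snap(n,f'{tag}_{n}'); X=cloud(n,d); m=d>0
        P.append(X[m]);C.append(im[m])
    return P,C
def rect(Q):
    return cv2.minAreaRect((Q[:,:2]*1000).astype(np.float32))
E
python3 - <<'E'
from h import *
P,C=both('a')
for i in(0,1):
    X=P[i];c=C[i].astype(int)
    on=(X[:,0]>.25)&(X[:,0]<1.1)&(abs(X[:,1])<.7)
    q=X[on&(X[:,2]>.156)&(X[:,2]<.17)]; 
    print('bar',len(q),rect(q))
    q=X[on&(X[:,2]>.039)&(X[:,2]<.05)&(X[:,1]<-.1)]; print('tray',len(q),rect(q))
    q=X[on&(X[:,2]>.025)&(X[:,2]<.08)&(c[:,1]>c[:,0]+40)&(c[:,1]>c[:,2]+25)]; print('green',len(q),q.mean(0) if len(q) else 0)
n=[('scene',347.5,178),('scene',233,145),('scene',180,172),('scene',206,248*.64/.64),('scene',177,231),('scene',214,240),('scene',388,275),('side',205,137),('side',290,207),('side',314,227),('side',183,158),('side',240,235)]
for nm,u,v in n:
    d=np.load(f'pics/a_{nm}.npy'); print(nm,u,v,world(nm,d,u,v).round(3))
for nm in('scene','side'):
    c=camera_info(nm); print(nm,-np.array(c['R']).T@np.array(c['t']))
s=cv2.imread('pics/a_scene.png')[130:240,130:370]
cv2.imwrite('pics/crop1.png',cv2.resize(s,None,fx=3.3,fy=3.3,interpolation=cv2.INTER_CUBIC))
E
```

```text
bar 1097 ((489.9393005371094, 214.51914978027344), (649.6260986328125, 148.97183227539062), 72.37411499023438)
tray 527 ((496.6502380371094, -257.6644287109375), (301.4798889160156, 314.9305419921875), 0.06715992093086243)
green 84 [ 0.63027285 -0.07784831  0.04432735]
bar 778 ((485.30938720703125, 209.23179626464844), (647.8460693359375, 145.91265869140625), 72.67658996582031)
tray 996 ((494.86492919921875, -257.0069885253906), (300.57928466796875, 307.42755126953125), 1.5071496963500977)
green 121 [ 0.61120503 -0.10299115  0.0452354 ]
scene 347.5 178 [0.454 0.281 0.167]
scene 233 145 [ 0.461 -0.086  0.164]
scene 180 172 [ 0.491 -0.295  0.005]
scene 206 248.0 [0.756 0.009 0.022]
scene 177 231 [ 0.727 -0.117 -0.001]
scene 214 240 [ 0.703 -0.003 -0.001]
scene 388 275 [0.669 0.456 0.094]
side 205 137 [0.599 0.414 0.077]
side 290 207 [0.721 0.012 0.004]
side 314 227 [ 0.743 -0.102  0.003]
side 183 158 [0.446 0.269 0.17 ]
side 240 235 [ 0.452 -0.098  0.163]
scene [1.26180754 0.42825369 0.72497631]
side [ 0.05597331 -0.78237015  1.28805902]
```

View pics/crop1.png

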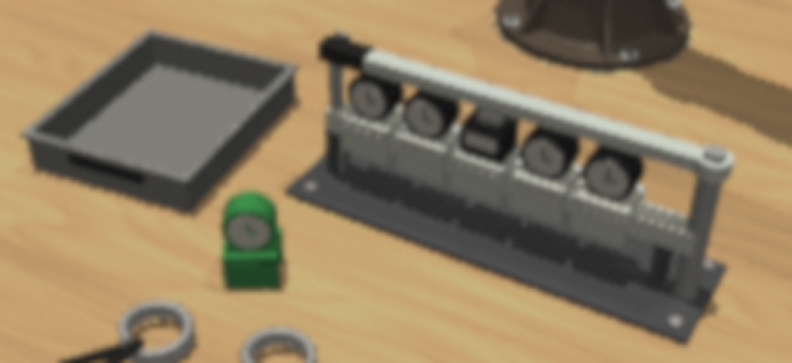

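The crop confirms it: reading along the rail from the tray end, timer, timer, rectangular counter, timer, timer. Now I'll fit the bar and tray more tightly.

```bash
python3 - <<'E'
from h import *
for nm in('scene','side'):
    X=cloud(nm,np.load(f'pics/a_{nm}.npy')).reshape(-1,3)
    q=X[(abs(X[:,0]-.455)<.04)&(X[:,1]>-.15)&(X[:,1]<.31)&(X[:,2]>.157)&(X[:,2]<.172)]
    y=q[:,1]; m=(y<.25)
    co=np.polyfit(y[m],q[m,0],1); print(nm,'bar x=a*y+b',co, y.min(),y.max(),np.median(q[:,2]))
    t=X[(X[:,0]>.3)&(X[:,0]<.7)&(X[:,1]<-.13)&(X[:,1]>-.45)&(X[:,2]>.041)&(X[:,2]<.05)]
    r=rect(t); print('tray',len(t),r,cv2.boxPoints(r).round().tolist())
    t=X[(X[:,0]>.3)&(X[:,0]<.7)&(X[:,1]<-.13)&(X[:,1]>-.45)&(X[:,2]>.0035)&(X[:,2]<.012)]
    print(rect(t))
    rp=X[(abs(X[:,0]-.455)<.04)&(X[:,1]>-.15)&(X[:,1]<.31)&(X[:,2]>.08)&(X[:,2]<.09)]
    print('base')
    b=X[(abs(X[:,0]-.455)<.1)&(X[:,1]>-.2)&(X[:,1]<.33)&(X[:,2]>.1)&(X[:,2]<.142)]
    print(rect(b))
E
```

```text
scene bar x=a*y+b [-0.00894279  0.45444723] -0.11215807725020333 0.29059053088651476 0.16259012254283794
tray 463 ((473.59307861328125, -303.23199462890625), (245.54824829101562, 200.40280151367188), 6.165860176086426) [[341.0, -217.0], [362.0, -416.0], [606.0, -390.0], [585.0, -190.0]]
((515.6859130859375, -268.8101806640625), (276.8436584472656, 334.3236389160156), 89.5237045288086)
base
((448.86083984375, 87.6648178100586), (397.5791320800781, 38.6907958984375), 89.18292236328125)
side bar x=a*y+b [-0.01221629  0.44836358] -0.11393480598384735 0.29122770781845464 0.16390523771171228
tray 887 ((473.4856872558594, -303.84014892578125), (241.43894958496094, 200.5567169189453), 6.276947498321533) [[343.0, -217.0], [364.0, -417.0], [604.0, -390.0], [583.0, -191.0]]
((499.9341125488281, -290.00811767578125), (319.7833557128906, 399.6178283691406), 89.95298767089844)
base
((438.9205322265625, 81.58642578125), (28.68446159362793, 389.62664794921875), 0.7670743465423584)
```

```bash
cat >> h.py <<'E'
from scipy.spatial.transform import Rotation as Ro
def st():
    s=arm.observe(); R=Ro.from_rotvec(s['ee_rot']).as_matrix()
    print('t',round(s['clock'],2),'p',s['position'].round(4),'jawyaw',np.degrees(np.arctan2(R[1,2],R[0,2])).round(2),'y',R[:,1].round(3),'F',s['force'].round(1),'w',round(s['width'],3),'q',s['joints'].round(2))
E
python3 -c "
from h import *
st()"
```

```text
t 0.2 p [0.2    0.5918 0.2263] jawyaw 71.33 y [-0.    -0.001 -1.   ] F [-0.2 -0.1  0.2] w 1.002 q [-1.35  0.43  0.02  1.57 -0.01  1.13 -0.08]
```

carry_out(steps=[0, 0.3, -0.45, 0.05, -0.19, 0, 0.6, -0.9, 0.1, -0.38, 0, 0.6, -1, 0.1, -0.57])

```text
clock: 0.5
position: [0.2644, 0.4879, 0.2372]
ee_rot: [-1.482, 0.612, -0.616]
force: [1.4, 0.0, -0.0]
width: 0.787
```

carry_out(steps=[0, 0.3, -0.3, 0, -0.19, 0, 0.6, -0.6, 0, -0.38, 0, 0.9, -1, 0, -0.57])

```text
clock: 0.8
position: [0.3507, 0.3918, 0.2368]
ee_rot: [-1.352, 0.951, -0.951]
force: [0.7, 0.3, -0.2]
width: 0.527
```

carry_out(steps=[0, 0.1, -0.45, 0, -0.19, 0, 0.15, -0.9, 0, -0.38, 0, 0.2, -1, 0, -0.43])

```text
clock: 1.1
position: [0.3706, 0.2868, 0.2367]
ee_rot: [-1.211, 1.208, -1.209]
force: [0.3, 0.6, 0.7]
width: 0.263
```

carry_out(steps=[0, 0.1, -0.45, 0, 0, 0, 0.1, -0.9, 0, 0, 0, 0.1, -1, 0, 0])

```text
clock: 1.4
position: [0.38, 0.1878, 0.2367]
ee_rot: [-1.214, 1.204, -1.204]
force: [0.3, 0.6, -0.3]
width: 0.024
```

carry_out(steps=[0, 0, -0.45, 0, 0, 0, 0, -0.9, 0, 0, 0, 0, -1, 0, 0])

```text
clock: 1.7
position: [0.3797, 0.0885, 0.2368]
ee_rot: [-1.213, 1.204, -1.203]
force: [-1.1, 0.4, 0.8]
width: 0.005
```

carry_out(steps=[0, 0, -0.45, 0, 0, 0, 0, -0.9, 0, 0, 0, 0, -1, 0, 0, 0, 0, -1, 0, 0])

```text
clock: 2.1
position: [0.3804, -0.0083, 0.237]
ee_rot: [-1.213, 1.202, -1.202]
force: [0.4, 0.4, -0.2]
width: 0.007
```

```bash
python3 - <<'E'
from h import *
st()
im,d=snap('wrist','w0'); print({k:v for k,v in camera_info('wrist').items()}); st()
cv2.imwrite('pics/w0b.png',cv2.resize(im[:,:,::-1],(800,600),interpolation=cv2.INTER_CUBIC))
E
```

```text
t 2.1 p [ 0.3804 -0.0083  0.237 ] jawyaw 0.54 y [ 0.001  0.001 -1.   ] F [ 0.4  0.4 -0.2] w 0.007 q [-0.75 -0.02  0.64  2.14  0.02  1.02 -0.11]
{'fovy': 65.70646984690485, 'cx': 253.137929549349, 'cy': 194.06294889449086, 'tool_from_camera': array([[ 5.85884364e-04,  9.56902179e-01,  2.90409841e-01,
        -7.86087289e-02],
       [ 2.18343840e-04, -2.90410006e-01,  9.56902284e-01,
        -1.58548201e-01],
       [ 9.99999805e-01, -4.97224886e-04, -3.79080378e-04,
         7.73229170e-05],
       [ 0.00000000e+00,  0.00000000e+00,  0.00000000e+00,
         1.00000000e+00]])}
t 2.15 p [ 0.3804 -0.007   0.2369] jawyaw 0.66 y [ 0.  0. -1.] F [-0.2  0.8 -0.6] w 0.004 q [-0.75 -0.02  0.64  2.14  0.02  1.02 -0.11]
```

View pics/w0b.png

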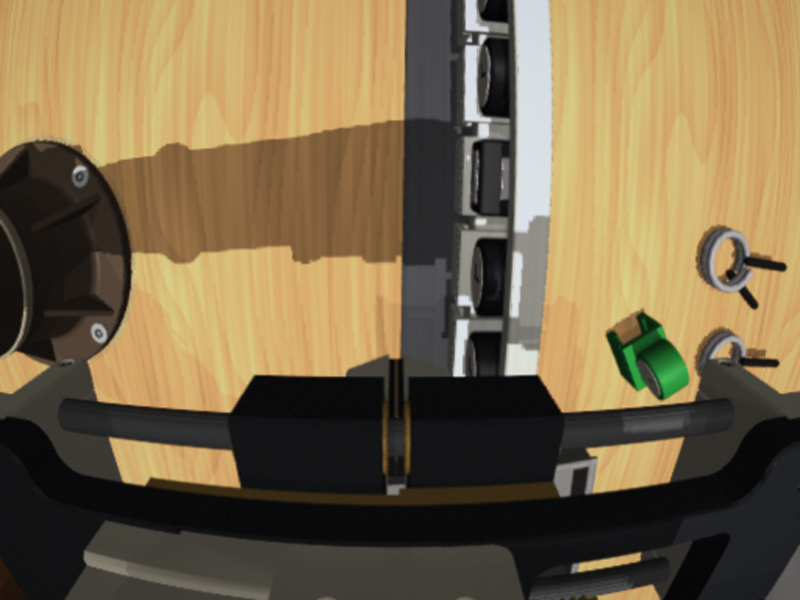

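The wrist view shows the fingers at (395,430) on the robot's side of the bar (x≈530), with the sleeve end hidden below the fingers. I'll lower beside the bar near its free end.

carry_out(steps=[0, 0, -0.45, 0, 0, 0, 0, -0.62, -0.2, 0, 0, 0, -0.62, -0.55, 0, 0, 0, -0.62, -0.88, 0, 0, 0, -0.62, -0.88, 0])

```text
clock: 2.65
position: [0.3781, -0.0681, 0.146]
ee_rot: [-1.222, 1.203, -1.197]
force: [-0.4, 0.6, 0.0]
width: 0.006
```

carry_out(steps=[0, 0.2, 0, 0, 0, 0, 0.4, 0, 0, 0, 0, 0.65, 0, 0, 0, 0, 0.9, 0, 0, 0, 0, 0.9, 0, 0, 0])

```text
clock: 3.15
position: [0.4743, -0.0679, 0.1502]
ee_rot: [-1.215, 1.195, -1.2]
force: [0.0, 0.5, 0.1]
width: 0.005
```

```bash
python3 - <<'E'
from h import *
st()
im,d=snap('side','d1')
cv2.imwrite('pics/d1b.png',cv2.resize(im[130:300,130:370,::-1],None,fx=3.3,fy=3.3,interpolation=cv2.INTER_CUBIC))
E
```

```text
t 3.15 p [ 0.4743 -0.0679  0.1502] jawyaw 0.88 y [ 0.003 -0.001 -1.   ] F [0.  0.5 0.1] w 0.005 q [-0.53  0.33  0.71  2.06 -0.29  0.85  0.37]
```

View pics/d1b.png

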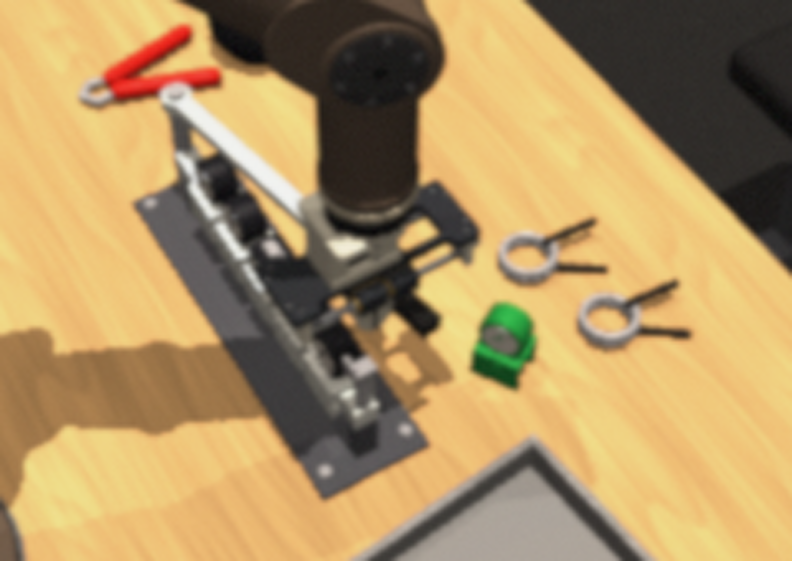

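The bar is moving with the fingers (sleeve at (415,310)). I'll continue along the arc.

carry_out(steps=[0, 0.25, 0.02, 0, 0, 0, 0.5, 0.065, 0, 0, 0, 0.75, 0.14, 0, 0, 0, 1.0, 0.21, 0, 0])

```text
clock: 3.6
position: [0.5703, -0.0471, 0.1497]
ee_rot: [-1.215, 1.201, -1.199]
force: [-1.2, 0.2, 0.4]
width: 0.002
```

carry_out(steps=[0, 0.24, 0.1, 0, 0, 0, 0.47, 0.22, 0, 0, 0, 0.69, 0.36, 0, 0, 0, 0.9, 0.51, 0, 0])

```text
clock: 4.0
position: [0.6601, 0.0041, 0.1498]
ee_rot: [-1.215, 1.201, -1.199]
force: [0.4, -1.1, 1.4]
width: 0.006
```

carry_out(steps=[0, 0.2, 0.17, 0, 0, 0, 0.38, 0.345, 0, 0, 0, 0.55, 0.54, 0, 0, 0, 0.71, 0.74, 0, 0])

```text
clock: 4.4
position: [0.7307, 0.0783, 0.1499]
ee_rot: [-1.215, 1.201, -1.2]
force: [-0.6, -0.8, 0.1]
width: 0.004
```

carry_out(steps=[0, 0.14, 0.22, 0, 0, 0, 0.26, 0.445, 0, 0, 0, 0.37, 0.7, 0, 0, 0, 0.45, 0.93, 0, 0, 0, 0.45, 0.93, 0, 0])

```text
clock: 4.9
position: [0.7756, 0.1728, 0.1495]
ee_rot: [-1.217, 1.198, -1.199]
force: [-1.0, -1.1, -0.4]
width: 0.008
```

carry_out(steps=[0, 0, -0.3, 0, 0, 0, 0, -0.6, 0.3, 0, 0, 0, -0.6, 0.8, 0, 0, 0, -0.6, 0.8, 0])

```text
clock: 5.3
position: [0.7782, 0.1072, 0.238]
ee_rot: [-1.206, 1.195, -1.207]
force: [2.0, 0.8, 0.5]
width: 0.005
```

```bash
python3 - <<'E'
from h import *
st()
P,C=both('b')
im=cv2.imread('pics/b_side.png')[110:300,110:370]
cv2.imwrite('pics/d2b.png',cv2.resize(im,None,fx=3,fy=3,interpolation=cv2.INTER_CUBIC))
E
```

```text
t 5.3 p [0.7782 0.1072 0.238 ] jawyaw 0.54 y [ 0.011  0.    -1.   ] F [2.  0.8 0.5] w 0.005 q [-0.51  0.76  0.66  1.11 -0.44  1.39  0.09]
```

View pics/d2b.png

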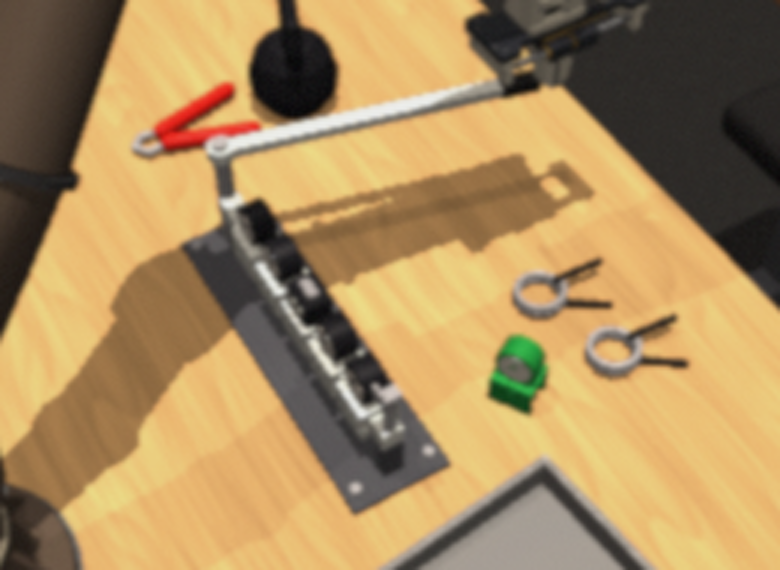

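The bar now points away, with its free end at (520,85), and the rail is clear. Next I measure the cases.

```bash
python3 - <<'E'
from h import *
for nm in('scene','side'):
    X=cloud(nm,np.load(f'pics/b_{nm}.npy')).reshape(-1,3)
    for yc in(.188,.126,.064,.002,-.06):
        q=X[(abs(X[:,0]-.45)<.04)&(abs(X[:,1]-yc)<.03)&(X[:,2]>.128)&(X[:,2]<.15)]
        lo,hi=np.percentile(q,[3,97],axis=0)
        print(nm,yc,len(q),lo.round(3),hi.round(3),((lo+hi)/2).round(4))
    q=X[(X[:,0]>.46)&(X[:,0]<.85)&(X[:,1]>.15)&(X[:,1]<.31)&(X[:,2]>.157)&(X[:,2]<.172)]
    co=np.polyfit(q[:,0],q[:,1],1); print('bar',co,np.pi/2+np.arctan(co[0]))
E
```

```text
scene 0.188 122 [0.435 0.172 0.128] [0.464 0.21  0.141] [0.4495 0.1912 0.1348]
scene 0.126 111 [0.436 0.11  0.128] [0.464 0.148 0.141] [0.4499 0.129  0.1347]
scene 0.064 38 [0.435 0.05  0.128] [0.462 0.086 0.133] [0.4484 0.0681 0.1305]
scene 0.002 11 [0.434 0.019 0.128] [0.454 0.026 0.135] [0.4443 0.0225 0.1316]Traceback (most recent call last):
  File "<stdin>", line 6, in <module>
    return _quantile_unchecked(
        a, q, axis, out, overwrite_input, method, keepdims, weights)
    return _ureduce(a,
                    func=_quantile_ureduce_func,
    ...<5 lines>...
                    overwrite_input=overwrite_input,
                    method=method)
    r = func(a, **kwargs)
    result = _quantile(arr,
                       quantiles=q,
    ...<2 lines>...
                       out=out,
                       weights=wgt)
    slices_having_nans = np.isnan(arr[-1, ...])
                                  ~~~^^^^^^^^^
IndexError: index -1 is out of bounds for axis 0 with size 0
```

carry_out(steps=[0.7, -0.45, -0.2, 0, 0, 0.7, -0.9, -0.4, 0, 0, 0.7, -1, -0.5, 0, 0])

```text
clock: 5.7
position: [0.6694, 0.0575, 0.227]
ee_rot: [-1.219, 1.208, -1.199]
force: [-0.2, -0.5, 0.9]
width: 0.211
```

carry_out(steps=[0.7, -0.45, -0.25, 0, 0, 0.7, -0.9, -0.5, 0, 0, 0.7, -1, -0.6, 0, 0])

```text
clock: 6.0
position: [0.5703, -0.0026, 0.2278]
ee_rot: [-1.217, 1.206, -1.199]
force: [0.1, -0.7, 0.8]
width: 0.48
```

carry_out(steps=[0.7, -0.45, -0.3, 0, 0, 0.7, -0.9, -0.58, 0, 0, 0.7, -1, -0.58, 0, 0, 0.7, -1, -0.58, 0, 0, 0.7, -1, -0.58, 0, 0])

```text
clock: 6.5
position: [0.4759, -0.0576, 0.2286]
ee_rot: [-1.215, 1.2, -1.198]
force: [1.0, -0.4, 0.2]
width: 0.7
```

```bash
python3 - <<'E'
from h import *
st()
im,d=snap('wrist','w1'); st()
cv2.imwrite('pics/w1b.png',cv2.resize(im[:,:,::-1],(800,600),interpolation=cv2.INTER_CUBIC))
E
```

```text
t 6.5 p [ 0.4759 -0.0576  0.2286] jawyaw 0.77 y [-0.     0.001 -1.   ] F [ 1.  -0.4  0.2] w 0.7 q [-0.63  0.22  0.78  1.96 -0.18  1.03  0.24]
t 6.55 p [ 0.4765 -0.0576  0.2286] jawyaw 0.79 y [ 0.  0. -1.] F [-0.5  0.2 -0.9] w 0.696 q [-0.63  0.22  0.78  1.96 -0.18  1.03  0.25]
```

View pics/w1b.png

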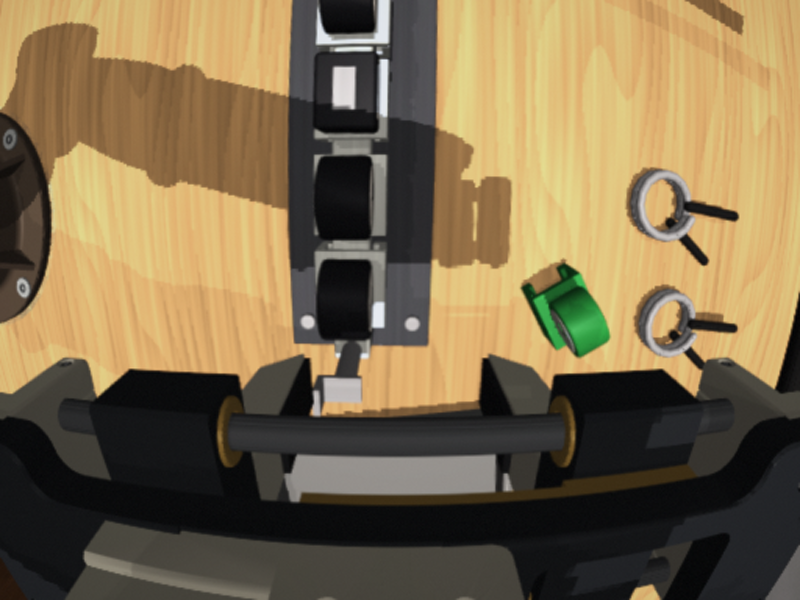

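The wrist view matches prediction: timer A's top is at (345,300), where I expected (345,300). I'll correct x by −26 mm, descend and grip.

carry_out(steps=[0.7, -0.26, -0.01, 0, 0, 0.7, -0.26, -0.01, -0.4, 0, 0.7, -0.26, -0.01, -0.8, 0, 0.7, -0.26, -0.01, -0.8, 0])

```text
clock: 6.95
position: [0.4478, -0.0588, 0.1452]
ee_rot: [-1.222, 1.204, -1.197]
force: [-0.1, 0.2, 0.8]
width: 0.699
```

carry_out(steps=[0.7, 0, 0, -0.25, 0, 0.7, 0, 0, -0.48, 0, 0.7, 0, 0, -0.48, 0, 0.7, 0, 0, -0.48, 0])

```text
clock: 7.35
position: [0.4509, -0.06, 0.1017]
ee_rot: [-1.215, 1.2, -1.201]
force: [0.2, 0.2, 0.4]
width: 0.7
```

carry_out(steps=[0, 0, 0, 0, 0, 0, 0, 0, 0, 0, 0, 0, 0, 0, 0, 0, 0, 0, 0, 0, 0, 0, 0, 0, 0], grip_force=40)

```text
clock: 7.85
position: [0.4471, -0.0597, 0.1005]
ee_rot: [-1.218, 1.205, -1.197]
force: [-5.8, -0.2, 14.3]
width: 0.324
```

```bash
python3 -c "
from h import *
st()"
```

```text
t 7.85 p [ 0.4471 -0.0597  0.1005] jawyaw 0.66 y [-0.005  0.001 -1.   ] F [-5.8 -0.2 14.3] w 0.324 q [-0.52  0.38  0.69  2.17 -0.36  0.72  0.43]
```

Gripped: the opening is 29.8 mm, matching the 30 mm case. Lifting slowly off the catch.

carry_out(steps=[0, 0, 0, 0.05, 0, 0, 0, 0, 0.1, 0, 0, 0, 0, 0.15, 0, 0, 0, 0, 0.22, 0, 0, 0, 0, 0.3, 0, 0, 0, 0, 0.4, 0, 0, 0, 0, 0.6, 0, 0, 0, 0, 0.8, 0, 0, 0, 0, 1.0, 0, 0, 0, 0, 1.0, 0])

```text
clock: 8.85
position: [0.4528, -0.0602, 0.2037]
ee_rot: [-1.209, 1.196, -1.203]
force: [-0.2, 0.5, -1.5]
width: 0.326
```

carry_out(steps=[0, 0, -0.3, 0.2, 0, 0, 0, -0.6, 0.4, 0, 0, 0, -0.9, 0.4, 0.12, 0, 0, -1, 0.4, 0.12, 0, 0, -1, 0.4, 0.12])

```text
clock: 9.35
position: [0.45, -0.1613, 0.2406]
ee_rot: [-1.256, 1.133, -1.135]
force: [0.1, -0.4, -1.4]
width: 0.329
```

```bash
cat >> h.py <<'E'
def tray(tag):
    for nm in('scene','side'):
        im,d=snap(nm,f'{tag}_{nm}'); X=cloud(nm,d).reshape(-1,3)
        t=X[(X[:,0]>.28)&(X[:,0]<.7)&(X[:,1]<-.14)&(X[:,1]>-.47)&(X[:,2]>.041)&(X[:,2]<.05)]
        r=rect(t); print(nm,'tray',len(t),np.round(r[0],1),np.round(r[1],1),round(r[2],2))
E
python3 -c "
from h import *
st();tray('c');st()
im=cv2.imread('pics/c_side.png')[150:384,130:400]
cv2.imwrite('pics/d3b.png',cv2.resize(im,None,fx=2.5,fy=2.5,interpolation=cv2.INTER_CUBIC))
"
```

```text
t 9.35 p [ 0.45   -0.1613  0.2406] jawyaw 5.84 y [ 0.001 -0.001 -1.   ] F [ 0.1 -0.4 -1.4] w 0.329 q [-0.46  0.21  0.83  1.95 -0.18  1.06  0.56]
scene tray 472 [ 473.7 -303.6] [244.6 200.8] 5.97
side tray 889 [ 473.  -303.1] [240.5 200.3] 6.41
t 9.45 p [ 0.4501 -0.1589  0.2402] jawyaw 6.03 y [-0.001  0.    -1.   ] F [-0.   0.2 -1.8] w 0.323 q [-0.46  0.21  0.83  1.95 -0.18  1.06  0.56]
```

View pics/d3b.png

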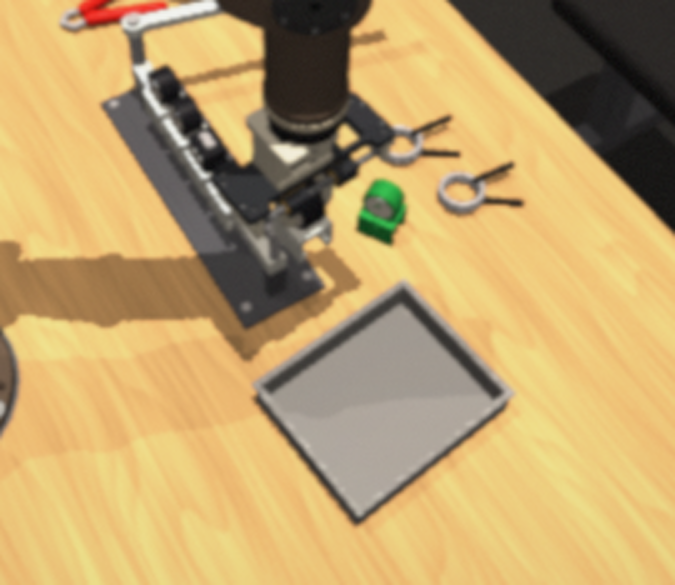

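Timer A is in the hand (around (305,215)) and its weight reads about 1.6 N. The tray is unchanged. Placing A in slot (−,−).

carry_out(steps=[0, -0.1, -0.4, 0, 0, 0, -0.2, -0.8, 0, 0, 0, -0.25, -1, 0, 0])

```text
clock: 9.75
position: [0.4244, -0.2613, 0.2406]
ee_rot: [-1.258, 1.131, -1.132]
force: [0.1, -1.0, -2.9]
width: 0.327
```

carry_out(steps=[0, 0, -0.45, 0, 0, 0, 0, -0.92, 0, 0, 0, 0, -0.92, -0.3, 0, 0, 0, -0.92, -0.7, 0, 0, 0, -0.92, -1, 0, 0, 0, -0.92, -1, 0])

```text
clock: 10.35
position: [0.424, -0.3483, 0.1368]
ee_rot: [-1.259, 1.136, -1.123]
force: [0.0, -0.6, -0.7]
width: 0.324
```

carry_out(steps=[0, 0, 0, -0.3, 0, 0, 0, 0, -0.6, 0, 0, 0, 0, -0.75, 0, 0, 0, 0, -0.87, 0, 0, 0, 0, -0.87, 0, 0, 0, 0, -0.87, 0])

```text
clock: 10.95
position: [0.4256, -0.3522, 0.0547]
ee_rot: [-1.257, 1.13, -1.132]
force: [0.0, -1.2, -1.2]
width: 0.328
```

```bash
python3 -c "
from h import *
st()"
```

```text
t 10.95 p [ 0.4256 -0.3522  0.0547] jawyaw 6.08 y [ 0.001 -0.001 -1.   ] F [ 0.  -1.2 -1.2] w 0.328 q [ 0.13  0.6   0.68  1.97 -0.55  0.75  1.23]
```

carry_out(steps=[0, 0, 0, -0.015, 0, 0, 0, 0, -0.015, 0, 0.55, 0, 0, -0.015, 0, 0.55, 0, 0, -0.015, 0, 0.55, 0, 0, -0.015, 0, 0.55, 0, 0, 0.1, 0, 0.55, 0, 0, 0.4, 0, 0.55, 0, 0, 0.9, 0, 0.55, 0, 0, 1, 0, 0.55, 0, 0, 1, 0])

```text
clock: 11.95
position: [0.4261, -0.3528, 0.1562]
ee_rot: [-1.256, 1.127, -1.134]
force: [0.8, 1.1, -0.4]
width: 0.553
```

carry_out(steps=[0.7, 0.05, 0.3, 0.4, 0, 0.7, 0.1, 0.7, 0.6, 0, 0.7, 0.1, 1, 0.6, -0.06])

```text
clock: 12.25
position: [0.4362, -0.2506, 0.2148]
ee_rot: [-1.235, 1.164, -1.167]
force: [1.1, 0.7, 1.0]
width: 0.696
```

carry_out(steps=[0.7, 0.05, 0.45, 0, 0, 0.7, 0.1, 0.9, 0, -0.06, 0.7, 0.1, 1, 0, -0.06])

```text
clock: 12.55
position: [0.4451, -0.1459, 0.2123]
ee_rot: [-1.218, 1.199, -1.193]
force: [-1.2, 0.0, 0.7]
width: 0.702
```

carry_out(steps=[0.7, 0.05, 0.45, 0, 0, 0.7, 0.05, 0.9, 0, 0, 0.7, 0.05, 1, 0, 0, 0.7, 0.05, 1, 0, 0, 0.7, 0.05, 1, 0, 0])

```text
clock: 13.05
position: [0.4497, -0.053, 0.2134]
ee_rot: [-1.215, 1.201, -1.201]
force: [-0.4, 0.4, 0.3]
width: 0.698
```

```bash
python3 -c "
from h import *
st();tray('e');st()
im=cv2.imread('pics/e_side.png')[150:384,130:400]
cv2.imwrite('pics/d4b.png',cv2.resize(im,None,fx=2.5,fy=2.5,interpolation=cv2.INTER_CUBIC))
"
```

```text
t 13.05 p [ 0.4497 -0.053   0.2134] jawyaw 0.65 y [-0.001 -0.001 -1.   ] F [-0.4  0.4  0.3] w 0.698 q [-0.74  0.2   0.89  2.04 -0.19  0.98  0.25]
scene tray 494 [ 475.2 -304. ] [242.2 203.4] 6.63
side tray 988 [ 473.5 -303.4] [241.6 200.1] 6.46
t 13.15 p [ 0.4498 -0.0537  0.2136] jawyaw 0.52 y [-0.    -0.001 -1.   ] F [-0.  -0.2 -0.3] w 0.696 q [-0.74  0.2   0.89  2.04 -0.19  0.98  0.25]
```

View pics/d4b.png

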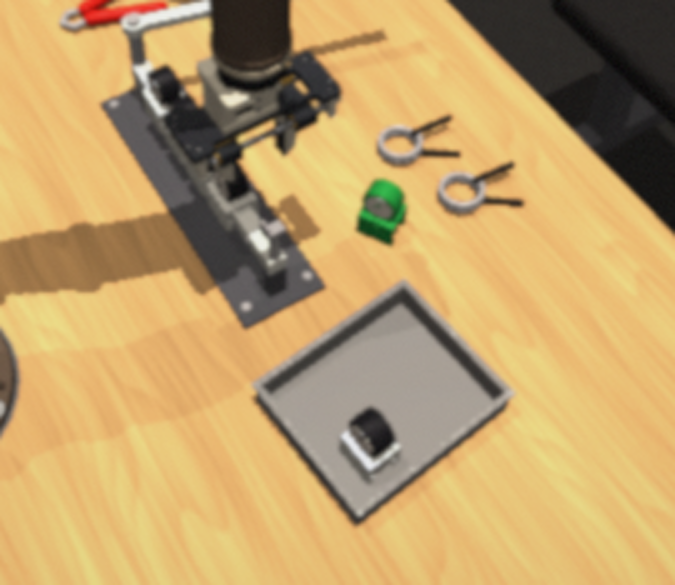

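Timer A stands upright in the tray at (371,437). Now B at y≈0.003.

carry_out(steps=[0.7, 0, 0.3, 0, 0, 0.7, 0, 0.56, 0, 0, 0.7, 0, 0.56, -0.3, 0, 0.7, 0, 0.56, -0.7, 0, 0.7, 0, 0.56, -0.7, 0])

```text
clock: 13.65
position: [0.4473, 0.0027, 0.1406]
ee_rot: [-1.22, 1.206, -1.201]
force: [-0.5, -0.0, 0.7]
width: 0.704
```

carry_out(steps=[0.7, 0, 0, -0.25, 0, 0.7, 0, 0, -0.41, 0, 0.7, 0, 0, -0.41, 0, 0.7, 0, 0, -0.41, 0])

```text
clock: 14.05
position: [0.4507, 0.0032, 0.104]
ee_rot: [-1.213, 1.201, -1.202]
force: [0.3, -0.5, -0.1]
width: 0.699
```

carry_out(steps=[0, 0, 0, 0, 0, 0, 0, 0, 0, 0, 0, 0, 0, 0, 0, 0, 0, 0, 0, 0, 0, 0, 0, 0, 0], grip_force=40)

```text
clock: 14.55
position: [0.4475, 0.0042, 0.1025]
ee_rot: [-1.218, 1.204, -1.198]
force: [-4.8, 1.3, 14.4]
width: 0.323
```

```bash
python3 -c "
from h import *
st()"
```

```text
t 14.55 p [0.4475 0.0042 0.1025] jawyaw 0.68 y [-0.005  0.001 -1.   ] F [-4.8  1.3 14.4] w 0.323 q [-0.71  0.38  0.75  2.18 -0.39  0.73  0.32]
```

carry_out(steps=[0, 0, 0, 0.05, 0, 0, 0, 0, 0.1, 0, 0, 0, 0, 0.15, 0, 0, 0, 0, 0.22, 0, 0, 0, 0, 0.3, 0, 0, 0, 0, 0.4, 0, 0, 0, 0, 0.6, 0, 0, 0, 0, 0.8, 0, 0, 0, 0, 1.0, 0, 0, 0, 0, 1.0, 0])

```text
clock: 15.55
position: [0.453, 0.0041, 0.2057]
ee_rot: [-1.209, 1.196, -1.203]
force: [0.7, 0.5, -2.3]
width: 0.323
```

carry_out(steps=[0, 0.1, -0.3, 0.2, 0, 0, 0.2, -0.6, 0.4, 0, 0, 0.3, -0.9, 0.4, 0.12, 0, 0.3, -1, 0.4, 0.12])

```text
clock: 15.95
position: [0.4817, -0.0992, 0.2435]
ee_rot: [-1.256, 1.127, -1.134]
force: [-0.5, -0.6, -2.4]
width: 0.328
```

carry_out(steps=[0, 0.1, -0.3, 0, 0, 0, 0.3, -0.7, 0, 0, 0, 0.52, -1, 0, 0, 0, 0.52, -1, 0, 0])

```text
clock: 16.35
position: [0.5336, -0.2004, 0.2422]
ee_rot: [-1.257, 1.132, -1.138]
force: [0.3, 0.1, -2.5]
width: 0.329
```

```bash
python3 -c "
from h import *
st();tray('f');st()"
```

```text
t 16.35 p [ 0.5336 -0.2004  0.2422] jawyaw 5.76 y [ 0.001 -0.004 -1.   ] F [ 0.3  0.1 -2.5] w 0.329 q [-0.35  0.41  0.87  1.74 -0.34  1.15  0.72]
scene tray 500 [ 474.7 -304. ] [242.9 202.2] 6.14
side tray 959 [ 473.1 -303.2] [240.4 200.4] 6.28
t 16.45 p [ 0.5319 -0.1964  0.2418] jawyaw 5.93 y [-0.001 -0.    -1.   ] F [-0.9  0.5 -2.2] w 0.323 q [-0.36  0.41  0.87  1.74 -0.34  1.15  0.72]
```

carry_out(steps=[0, 0, -0.45, 0, 0, 0, 0, -0.9, 0, 0, 0, 0, -1, 0, 0])

```text
clock: 16.75
position: [0.5304, -0.2998, 0.243]
ee_rot: [-1.258, 1.133, -1.136]
force: [-0.5, -1.0, -1.7]
width: 0.325
```

carry_out(steps=[0, 0, -0.43, 0, 0, 0, 0, -0.43, -0.3, 0, 0, 0, -0.43, -0.7, 0, 0, 0, -0.43, -1, 0, 0, 0, -0.43, -1, 0])

```text
clock: 17.25
position: [0.5303, -0.3349, 0.1386]
ee_rot: [-1.259, 1.137, -1.123]
force: [-0.1, 0.8, -2.0]
width: 0.327
```

carry_out(steps=[0, 0, 0, -0.3, 0, 0, 0, 0, -0.6, 0, 0, 0, 0, -0.75, 0, 0, 0, 0, -0.87, 0, 0, 0, 0, -0.87, 0, 0, 0, 0, -0.87, 0])

```text
clock: 17.85
position: [0.5327, -0.3392, 0.0569]
ee_rot: [-1.257, 1.129, -1.132]
force: [-0.6, -0.2, -1.8]
width: 0.324
```

```bash
python3 -c "
from h import *
st()"
```

```text
t 17.85 p [ 0.5327 -0.3392  0.0569] jawyaw 6.08 y [ 0.001 -0.001 -1.   ] F [-0.6 -0.2 -1.8] w 0.324 q [ 0.04  0.71  0.7   1.77 -0.58  0.88  1.1 ]
```

carry_out(steps=[0, 0, 0, -0.02, 0, 0, 0, 0, -0.02, 0, 0.55, 0, 0, -0.02, 0, 0.55, 0, 0, -0.02, 0, 0.55, 0, 0, -0.02, 0, 0.55, 0, 0, 0.1, 0, 0.55, 0, 0, 0.4, 0, 0.55, 0, 0, 0.9, 0, 0.55, 0, 0, 1, 0, 0.55, 0, 0, 1, 0])

```text
clock: 18.85
position: [0.5332, -0.3399, 0.1587]
ee_rot: [-1.256, 1.127, -1.134]
force: [0.1, 0.7, -0.6]
width: 0.55
```

carry_out(steps=[0.7, -0.1, 0.3, 0.4, 0, 0.7, -0.15, 0.7, 0.6, 0, 0.7, -0.2, 1, 0.6, -0.06])

```text
clock: 19.15
position: [0.5124, -0.2376, 0.217]
ee_rot: [-1.235, 1.164, -1.167]
force: [1.0, 0.6, -1.0]
width: 0.696
```

carry_out(steps=[0.7, -0.1, 0.45, 0, 0, 0.7, -0.2, 0.9, 0, -0.06, 0.7, -0.22, 1, 0, -0.06])

```text
clock: 19.45
position: [0.4886, -0.1325, 0.2139]
ee_rot: [-1.218, 1.201, -1.192]
force: [0.6, -0.4, -0.2]
width: 0.704
```

carry_out(steps=[0.7, -0.1, 0.45, 0, 0, 0.7, -0.2, 0.9, 0, 0, 0.7, -0.22, 1, 0, 0])

```text
clock: 19.75
position: [0.4664, -0.0337, 0.2144]
ee_rot: [-1.219, 1.199, -1.193]
force: [-0.2, 0.4, -0.0]
width: 0.699
```

carry_out(steps=[0.7, -0.1, 0.45, 0, 0, 0.7, -0.2, 0.9, 0, 0, 0.7, -0.2, 1, 0, 0, 0.7, -0.2, 1, 0, 0, 0.7, -0.2, 1, 0, 0])

```text
clock: 20.25
position: [0.4482, 0.0598, 0.2155]
ee_rot: [-1.215, 1.201, -1.202]
force: [0.2, -0.3, 0.4]
width: 0.699
```

```bash
python3 -c "
from h import *
st();tray('g');st()"
```

```text
t 20.25 p [0.4482 0.0598 0.2155] jawyaw 0.63 y [-0.    -0.001 -1.   ] F [ 0.2 -0.3  0.4] w 0.699 q [-1.04  0.21  0.95  2.04 -0.2   0.99  0.02]
scene tray 538 [ 473.2 -304. ] [244.1 200.8] 6.23
side tray 1066 [ 473.4 -303. ] [240.3 200.6] 6.17
t 20.35 p [0.4483 0.0591 0.2157] jawyaw 0.51 y [ 0.    -0.001 -1.   ] F [-0.6 -0.3 -0.3] w 0.701 q [-1.04  0.21  0.95  2.04 -0.2   0.99  0.02]
```

carry_out(steps=[0.7, 0.01, 0.4, 0, 0, 0.7, 0.01, 0.69, 0, 0, 0.7, 0.01, 0.69, -0.3, 0, 0.7, 0.01, 0.69, -0.7, 0, 0.7, 0.01, 0.69, -0.7, 0])

```text
clock: 20.85
position: [0.4467, 0.1279, 0.1425]
ee_rot: [-1.221, 1.205, -1.202]
force: [0.6, -0.1, -0.1]
width: 0.696
```

carry_out(steps=[0.7, 0, 0, -0.25, 0, 0.7, 0, 0, -0.43, 0, 0.7, 0, 0, -0.43, 0, 0.7, 0, 0, -0.43, 0])

```text
clock: 21.25
position: [0.4499, 0.1293, 0.1041]
ee_rot: [-1.213, 1.201, -1.202]
force: [-0.1, -0.4, -0.4]
width: 0.698
```

carry_out(steps=[0, 0, 0, 0, 0, 0, 0, 0, 0, 0, 0, 0, 0, 0, 0, 0, 0, 0, 0, 0, 0, 0, 0, 0, 0], grip_force=40)

```text
clock: 21.75
position: [0.4479, 0.1302, 0.1027]
ee_rot: [-1.216, 1.202, -1.199]
force: [-1.5, -0.2, 8.1]
width: 0.328
```

```bash
python3 -c "
from h import *
st()"
```

```text
t 21.75 p [0.4479 0.1302 0.1027] jawyaw 0.69 y [-0.002  0.    -1.   ] F [-1.5 -0.2  8.1] w 0.328 q [-0.99  0.42  0.79  2.14 -0.44  0.75  0.09]
```

carry_out(steps=[0, 0, 0, 0.05, 0, 0, 0, 0, 0.1, 0, 0, 0, 0, 0.15, 0, 0, 0, 0, 0.22, 0, 0, 0, 0, 0.3, 0, 0, 0, 0, 0.4, 0, 0, 0, 0, 0.6, 0, 0, 0, 0, 0.8, 0, 0, 0, 0, 1.0, 0, 0, 0, 0, 1.0, 0])

```text
clock: 22.75
position: [0.4523, 0.1306, 0.2061]
ee_rot: [-1.207, 1.197, -1.202]
force: [1.2, 0.1, -2.4]
width: 0.322
```

carry_out(steps=[0, -0.1, -0.2, 0.25, 0, 0, -0.1, -0.5, 0.5, 0, 0, -0.1, -0.9, 0.5, 0.06, 0, -0.1, -1, 0.5, 0.06])

```text
clock: 23.15
position: [0.4399, 0.0262, 0.2537]
ee_rot: [-1.232, 1.166, -1.169]
force: [0.7, 0.0, -1.8]
width: 0.325
```

carry_out(steps=[0, 0, -0.4, 0, 0, 0, -0.1, -0.8, 0, 0.06, 0, -0.15, -1, 0, 0.06])

```text
clock: 23.45
position: [0.4237, -0.0732, 0.2528]
ee_rot: [-1.256, 1.131, -1.133]
force: [0.1, 0.2, -2.3]
width: 0.323
```

carry_out(steps=[0, 0, -0.4, 0, 0, 0, -0.1, -0.8, 0, 0, 0, -0.1, -1, 0, 0, 0, -0.1, -1, 0, 0])

```text
clock: 23.85
position: [0.414, -0.1732, 0.253]
ee_rot: [-1.255, 1.133, -1.137]
force: [1.3, 1.0, -2.7]
width: 0.325
```

```bash
python3 -c "
from h import *
st();tray('i');st()"
```

```text
t 23.85 p [ 0.414  -0.1732  0.253 ] jawyaw 5.76 y [ 0.002 -0.002 -1.   ] F [ 1.3  1.  -2.7] w 0.325 q [-0.69  0.16  1.13  2.   -0.16  1.08  0.61]
scene tray 525 [ 475.2 -303.6] [242.2 201.2] 6.46
side tray 1061 [ 473.2 -303.4] [241.4 200.1] 6.25
t 23.95 p [ 0.4143 -0.1701  0.2526] jawyaw 5.98 y [ 0. -0. -1.] F [-0.9  0.2 -2.8] w 0.329 q [-0.69  0.16  1.12  2.   -0.16  1.08  0.61]
```

carry_out(steps=[0, 0.01, -0.45, 0, 0, 0, 0.01, -0.96, 0, 0, 0, 0.01, -0.96, -0.3, 0, 0, 0.01, -0.96, -0.7, 0, 0, 0.01, -0.96, -1, 0, 0, 0.01, -0.96, -1, 0])

```text
clock: 24.55
position: [0.4137, -0.2632, 0.1496]
ee_rot: [-1.26, 1.135, -1.125]
force: [-0.5, 0.2, -2.5]
width: 0.323
```

carry_out(steps=[0, 0, 0, -0.3, 0, 0, 0, 0, -0.6, 0, 0, 0, 0, -0.85, 0, 0, 0, 0, -0.97, 0, 0, 0, 0, -0.97, 0, 0, 0, 0, -0.97, 0])

```text
clock: 25.15
position: [0.4162, -0.266, 0.0569]
ee_rot: [-1.257, 1.129, -1.131]
force: [-0.0, 0.3, -1.5]
width: 0.324
```

```bash
python3 -c "
from h import *
st()"
```

```text
t 25.15 p [ 0.4162 -0.266   0.0569] jawyaw 6.12 y [ 0.002 -0.001 -1.   ] F [-0.   0.3 -1.5] w 0.324 q [-0.12  0.56  0.81  2.12 -0.63  0.72  1.22]
```

carry_out(steps=[0, 0, 0, -0.02, 0, 0, 0, 0, -0.02, 0, 0.55, 0, 0, -0.02, 0, 0.55, 0, 0, -0.02, 0, 0.55, 0, 0, -0.02, 0, 0.55, 0, 0, 0.1, 0, 0.55, 0, 0, 0.4, 0, 0.55, 0, 0, 0.9, 0, 0.55, 0, 0, 1, 0, 0.55, 0, 0, 1, 0])

```text
clock: 26.15
position: [0.4162, -0.2665, 0.1578]
ee_rot: [-1.256, 1.127, -1.133]
force: [-0.0, 0.6, -0.5]
width: 0.552
```

carry_out(steps=[0.7, 0.05, 0.3, 0.4, 0, 0.7, 0.1, 0.7, 0.6, 0, 0.7, 0.1, 1, 0.6, -0.06])

```text
clock: 26.45
position: [0.4261, -0.1647, 0.2167]
ee_rot: [-1.235, 1.165, -1.167]
force: [0.3, -0.1, -0.6]
width: 0.691
```

carry_out(steps=[0.7, 0.1, 0.45, 0, 0, 0.7, 0.1, 0.9, 0, -0.06, 0.7, 0.1, 1, 0, -0.06])

```text
clock: 26.75
position: [0.4344, -0.0599, 0.2143]
ee_rot: [-1.219, 1.198, -1.193]
force: [-0.6, -0.4, -0.6]
width: 0.702
```

carry_out(steps=[0.7, 0.1, 0.45, 0, 0, 0.7, 0.13, 0.9, 0, 0, 0.7, 0.13, 1, 0, 0])

```text
clock: 27.05
position: [0.4476, 0.0388, 0.2146]
ee_rot: [-1.219, 1.197, -1.195]
force: [-0.2, 0.0, -0.1]
width: 0.698
```

carry_out(steps=[0.7, 0, 0.45, 0, 0, 0.7, 0, 0.9, 0, 0, 0.7, 0, 1, 0, 0, 0.7, 0, 1, 0, 0, 0.7, 0, 1, 0, 0])

```text
clock: 27.55
position: [0.4478, 0.1324, 0.2153]
ee_rot: [-1.216, 1.201, -1.202]
force: [0.2, 0.2, 0.4]
width: 0.702
```

```bash
python3 -c "
from h import *
st();tray('j');st()
im=cv2.imread('pics/j_side.png')[110:384,110:400]
cv2.imwrite('pics/d5b.png',cv2.resize(im,None,fx=2.15,fy=2.15,interpolation=cv2.INTER_CUBIC))"
```

```text
t 27.55 p [0.4478 0.1324 0.2153] jawyaw 0.61 y [-0.001 -0.001 -1.   ] F [0.2 0.2 0.4] w 0.702 q [-1.3   0.31  1.16  2.01 -0.33  1.03  0.03]
scene tray 586 [ 474.3 -302.7] [243.7 201.2] 5.82
side tray 1198 [ 473.5 -303.2] [240.3 199.6] 6.31
t 27.65 p [0.448  0.1321 0.2156] jawyaw 0.51 y [-0. -0. -1.] F [-0.  -0.9  1. ] w 0.701 q [-1.3   0.31  1.16  2.01 -0.33  1.03  0.03]
```

View pics/d5b.png

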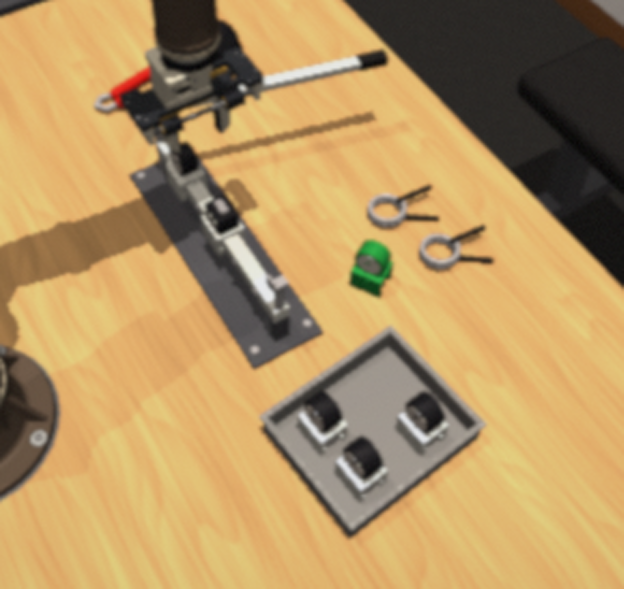

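Three timers stand upright in the tray at (322,418), (361,465) and (424,418), and the counter is still on the rail at (222,213). Now timer D.

carry_out(steps=[0.7, 0.01, 0.3, 0, 0, 0.7, 0.01, 0.58, 0, 0, 0.7, 0.01, 0.58, 0, 0])

```text
clock: 27.95
position: [0.4491, 0.1944, 0.2155]
ee_rot: [-1.216, 1.199, -1.198]
force: [-0.9, 0.1, -0.2]
width: 0.7
```

```bash
python3 -c "
from h import *
st()"
```

```text
t 27.95 p [0.4491 0.1944 0.2155] jawyaw 0.83 y [ 0.  0. -1.] F [-0.9  0.1 -0.2] w 0.7 q [-1.37  0.36  1.13  1.97 -0.38  1.05 -0.05]
```

carry_out(steps=[0.7, 0, 0, -0.3, 0, 0.7, 0, 0, -0.7, 0, 0.7, 0, 0, -0.9, 0, 0.7, 0, 0, -0.9, 0])

```text
clock: 28.35
position: [0.4477, 0.1896, 0.1239]
ee_rot: [-1.218, 1.204, -1.203]
force: [0.5, 0.1, 0.2]
width: 0.698
```

carry_out(steps=[0.7, 0, 0, -0.15, 0, 0.7, 0, 0, -0.23, 0, 0.7, 0, 0, -0.23, 0, 0.7, 0, 0, -0.23, 0])

```text
clock: 28.75
position: [0.4494, 0.1921, 0.1032]
ee_rot: [-1.214, 1.2, -1.201]
force: [-0.6, 0.1, 0.3]
width: 0.702
```

carry_out(steps=[0, 0, 0, 0, 0, 0, 0, 0, 0, 0, 0, 0, 0, 0, 0, 0, 0, 0, 0, 0, 0, 0, 0, 0, 0], grip_force=40)

```text
clock: 29.25
position: [0.4483, 0.1922, 0.1027]
ee_rot: [-1.216, 1.202, -1.199]
force: [-1.0, -0.5, 5.8]
width: 0.324
```

```bash
python3 -c "
from h import *
st()"
```

```text
t 29.25 p [0.4483 0.1922 0.1027] jawyaw 0.69 y [-0.002  0.    -1.   ] F [-1.  -0.5  5.8] w 0.324 q [-1.2   0.51  0.95  2.1  -0.58  0.82  0.12]
```

carry_out(steps=[0, 0, 0, 0.05, 0, 0, 0, 0, 0.1, 0, 0, 0, 0, 0.15, 0, 0, 0, 0, 0.22, 0, 0, 0, 0, 0.3, 0, 0, 0, 0, 0.4, 0, 0, 0, 0, 0.6, 0, 0, 0, 0, 0.8, 0, 0, 0, 0, 1.0, 0, 0, 0, 0, 1.0, 0])

```text
clock: 30.25
position: [0.4522, 0.1926, 0.2062]
ee_rot: [-1.208, 1.197, -1.201]
force: [0.5, -1.3, -0.7]
width: 0.325
```

carry_out(steps=[0, 0, -0.2, 0.25, 0, 0, 0, -0.5, 0.5, 0, 0, 0, -0.9, 0.5, 0.06, 0, 0, -1, 0.5, 0.06])

```text
clock: 30.65
position: [0.45, 0.088, 0.2539]
ee_rot: [-1.232, 1.167, -1.169]
force: [0.8, 0.5, -1.3]
width: 0.327
```

carry_out(steps=[0, 0.1, -0.4, 0, 0, 0, 0.15, -0.8, 0, 0.06, 0, 0.2, -1, 0, 0.06])

```text
clock: 30.95
position: [0.4696, -0.0113, 0.2532]
ee_rot: [-1.255, 1.13, -1.133]
force: [0.7, 0.4, -1.8]
width: 0.324
```

carry_out(steps=[0, 0.1, -0.4, 0, 0, 0, 0.2, -0.8, 0, 0, 0, 0.25, -1, 0, 0])

```text
clock: 31.25
position: [0.4949, -0.1117, 0.2531]
ee_rot: [-1.256, 1.131, -1.136]
force: [0.1, 0.2, -1.3]
width: 0.324
```

carry_out(steps=[0, 0.1, -0.4, 0, 0, 0, 0.2, -0.8, 0, 0, 0, 0.28, -0.8, 0, 0, 0, 0.28, -0.8, 0, 0])

```text
clock: 31.65
position: [0.5229, -0.1892, 0.2526]
ee_rot: [-1.257, 1.131, -1.134]
force: [-0.2, 0.1, -1.9]
width: 0.326
```

```bash
python3 -c "
from h import *
st();tray('k');st()"
```

```text
t 31.65 p [ 0.5229 -0.1892  0.2526] jawyaw 5.93 y [ 0.001 -0.001 -1.   ] F [-0.2  0.1 -1.9] w 0.326 q [-0.48  0.43  1.05  1.76 -0.4   1.18  0.79]
scene tray 573 [ 473.7 -303. ] [244.2 200.4] 5.85
side tray 1174 [ 473.3 -303.5] [240.7 200.6] 6.37
t 31.75 p [ 0.5222 -0.187   0.2524] jawyaw 6.12 y [-0.  0. -1.] F [-0.4 -0.3 -1.1] w 0.322 q [-0.49  0.43  1.05  1.76 -0.4   1.18  0.79]
```

carry_out(steps=[0, 0, -0.4, 0, 0, 0, 0, -0.68, 0, 0, 0, 0, -0.68, -0.3, 0, 0, 0, -0.68, -0.7, 0, 0, 0, -0.68, -1, 0, 0, 0, -0.68, -1, 0])

```text
clock: 32.35
position: [0.5203, -0.2524, 0.1494]
ee_rot: [-1.26, 1.135, -1.124]
force: [-0.8, 1.0, -1.5]
width: 0.325
```

carry_out(steps=[0, 0, 0, -0.3, 0, 0, 0, 0, -0.6, 0, 0, 0, 0, -0.85, 0, 0, 0, 0, -0.97, 0, 0, 0, 0, -0.97, 0, 0, 0, 0, -0.97, 0])

```text
clock: 32.95
position: [0.523, -0.256, 0.0572]
ee_rot: [-1.257, 1.129, -1.131]
force: [0.8, 0.2, -1.6]
width: 0.325
```

```bash
python3 -c "
from h import *
st()"
```

```text
t 32.95 p [ 0.523  -0.256   0.0572] jawyaw 6.12 y [ 0.002 -0.001 -1.   ] F [ 0.8  0.2 -1.6] w 0.325 q [-0.18  0.69  0.82  1.9  -0.67  0.85  1.1 ]
```

carry_out(steps=[0, 0, 0, -0.02, 0, 0, 0, 0, -0.02, 0, 0.55, 0, 0, -0.02, 0, 0.55, 0, 0, -0.02, 0, 0.55, 0, 0, -0.02, 0, 0.55, 0, 0, 0.1, 0, 0.55, 0, 0, 0.4, 0, 0.55, 0, 0, 0.9, 0, 0.55, 0, 0, 1, 0, 0.55, 0, 0, 1, 0])

```text
clock: 33.95
position: [0.5232, -0.2567, 0.1583]
ee_rot: [-1.256, 1.127, -1.134]
force: [0.4, 0.3, -0.6]
width: 0.55
```

carry_out(steps=[0.55, 0.2, 0.2, 0.4, 0, 0.55, 0.4, 0.5, 0.8, 0, 0.5, 0.6, 1, 0.8, 0, 0, 0.6, 1, 0.8, 0])

```text
clock: 34.35
position: [0.5851, -0.1485, 0.2347]
ee_rot: [-1.259, 1.125, -1.122]
force: [-0.2, 0.7, -1.0]
width: 0.454
```

```bash
python3 - <<'E'
from h import *
st();tray('l')
im=cv2.imread('pics/l_side.png')
cv2.imwrite('pics/d6b.png',cv2.resize(im[100:,110:400],None,fx=2.1,fy=2.1,interpolation=cv2.INTER_CUBIC))
for nm in('scene','side'):
    X=cloud(nm,np.load(f'pics/l_{nm}.npy')).reshape(-1,3)
    q=X[(X[:,0]>.47)&(X[:,0]<.86)&(X[:,1]>.12)&(X[:,1]<.31)&(X[:,2]>.157)&(X[:,2]<.172)]
    if len(q)>20:
        co=np.polyfit(q[:,0],q[:,1],1); print(nm,len(q),'bar',co,np.pi/2+np.arctan(co[0]),q[:,0].max())
    k=X[(X[:,0]>.5)&(X[:,0]<.9)&(X[:,1]>.32)&(X[:,1]<.6)&(X[:,2]>.06)&(X[:,2]<.2)]
    print('kb',k.min(0),k.max(0))
E
```

```text
t 34.35 p [ 0.5851 -0.1485  0.2347] jawyaw 6.6 y [ 0.     0.003 -1.   ] F [-0.2  0.7 -1. ] w 0.454 q [-0.48  0.54  1.    1.67 -0.48  1.21  0.75]
scene tray 640 [ 475.9 -303.8] [241.8 202.3] 6.83
side tray 1271 [ 473.8 -303.6] [240.8 200.7] 6.34
scene 986 bar [-0.23093544  0.3802918 ] 1.343839676943921 0.8270497291201013
kb [0.59455492 0.39739614 0.06001221] [0.68844322 0.51206259 0.1728762 ]
side 466 bar [-0.22940731  0.37474974] 1.3452909256007504 0.7866107044500511
kb [0.56860703 0.39278445 0.06005037] [0.68119713 0.50079607 0.17777579]
```

View pics/d6b.png

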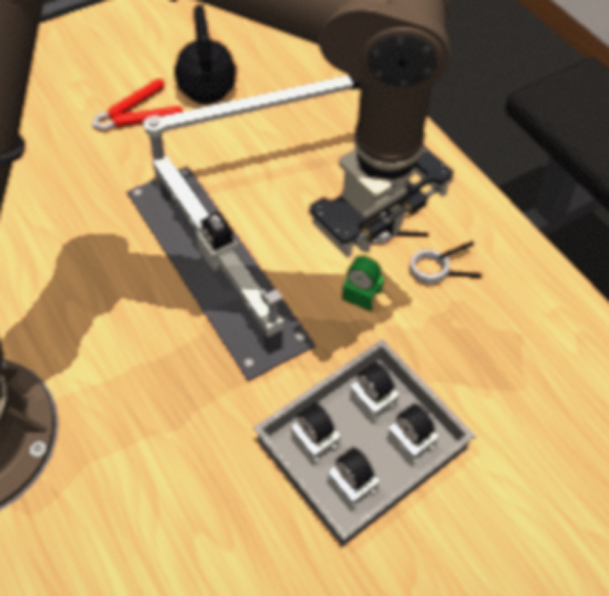

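All four timers stand in the tray, at (317,430), (376,388), (415,428) and (354,472). The bar is at 1.34 rad. I'll go over it to its far side.

carry_out(steps=[0, 0.35, 0.3, 0.05, 0, 0, 0.7, 0.7, 0.05, 0, 0, 1, 1, 0.05, 0])

```text
clock: 34.75
position: [0.6823, -0.056, 0.2398]
ee_rot: [-1.257, 1.133, -1.132]
force: [0.6, 0.9, 0.3]
width: 0.113
```

carry_out(steps=[0, 0.35, 0.3, 0, 0, 0, 0.7, 0.7, 0, 0, 0, 1, 1, 0, -0.12])

```text
clock: 35.05
position: [0.7827, 0.0438, 0.2394]
ee_rot: [-1.215, 1.203, -1.201]
force: [0.6, -0.8, 0.7]
width: 0.004
```

carry_out(steps=[0, 0, 0.4, 0, 0, 0, 0.05, 0.8, 0, 0, 0, 0.05, 1, 0, 0])

```text
clock: 35.35
position: [0.7871, 0.1467, 0.2384]
ee_rot: [-1.217, 1.201, -1.197]
force: [-0.2, 1.2, -0.7]
width: 0.008
```

carry_out(steps=[0, 0, 0.4, 0, 0, 0, 0, 0.8, 0, 0, 0, 0, 1, 0, 0, 0, 0, 1, 0, 0, 0, 0, 1, 0, 0])

```text
clock: 35.85
position: [0.7872, 0.2418, 0.2402]
ee_rot: [-1.216, 1.202, -1.203]
force: [0.2, -0.8, -0.2]
width: 0.009
```

```bash
python3 -c "
from h import *
st()"
```

```text
t 35.85 p [0.7872 0.2418 0.2402] jawyaw 0.57 y [-0.001 -0.002 -1.   ] F [ 0.2 -0.8 -0.2] w 0.009 q [-0.71  0.92  0.94  0.95 -0.69  1.54  0.02]
```

carry_out(steps=[0, 0, 0.15, 0, 0, 0, 0, 0.15, -0.3, 0, 0, 0, 0.15, -0.7, 0, 0, 0, 0.15, -0.9, 0, 0, 0, 0.15, -0.9, 0, 0, 0, 0.15, -0.9, 0])

```text
clock: 36.45
position: [0.7874, 0.2584, 0.1515]
ee_rot: [-1.214, 1.201, -1.202]
force: [0.4, 0.7, 0.3]
width: 0.004
```

```bash
python3 -c "
from h import *
st()"
```

```text
t 36.45 p [0.7874 0.2584 0.1515] jawyaw 0.62 y [ 0. -0. -1.] F [0.4 0.7 0.3] w 0.004 q [-0.74  0.98  0.91  1.06 -0.73  1.4   0.05]
```

carry_out(steps=[0, -0.01, -0.25, 0, 0, 0, -0.03, -0.5, 0, 0, 0, -0.05, -0.68, 0, 0, 0, -0.07, -0.82, 0, 0])

```text
clock: 36.85
position: [0.7808, 0.1751, 0.1528]
ee_rot: [-1.212, 1.2, -1.203]
force: [-0.6, 0.3, 1.1]
width: 0.01
```

carry_out(steps=[0, -0.09, -0.25, 0, 0, 0, -0.18, -0.49, 0, 0, 0, -0.3, -0.72, 0, 0, 0, -0.44, -0.94, 0, 0])

```text
clock: 37.25
position: [0.7361, 0.0824, 0.1516]
ee_rot: [-1.213, 1.2, -1.2]
force: [0.5, -0.9, -0.1]
width: 0.007
```

carry_out(steps=[0, -0.15, -0.21, 0, 0, 0, -0.32, -0.41, 0, 0, 0, -0.5, -0.6, 0, 0, 0, -0.69, -0.77, 0, 0])

```text
clock: 37.65
position: [0.6669, 0.0054, 0.1517]
ee_rot: [-1.213, 1.2, -1.201]
force: [0.5, 1.2, 0.5]
width: 0.002
```

carry_out(steps=[0, -0.21, -0.16, 0, 0, 0, -0.42, -0.3, 0, 0, 0, -0.66, -0.43, 0, 0, 0, -0.89, -0.53, 0, 0])

```text
clock: 38.05
position: [0.5777, -0.0477, 0.1516]
ee_rot: [-1.213, 1.2, -1.201]
force: [0.1, 1.2, 0.4]
width: 0.005
```

carry_out(steps=[0, -0.2, -0.07, 0, 0, 0, -0.4, -0.13, 0, 0, 0, -0.55, -0.17, 0, 0, 0, -0.69, -0.2, 0, 0, 0, -0.69, -0.2, 0, 0])

```text
clock: 38.55
position: [0.5081, -0.0672, 0.1514]
ee_rot: [-1.212, 1.202, -1.201]
force: [-0.0, -0.8, -0.3]
width: 0.002
```

```bash
python3 -c "
from h import *
st()"
```

```text
t 38.55 p [ 0.5081 -0.0672  0.1514] jawyaw 0.6 y [ 0.001  0.002 -1.   ] F [-0.  -0.8 -0.3] w 0.002 q [-0.71  0.5   1.05  1.99 -0.54  0.96  0.62]
```

carry_out(steps=[0, -0.1, 0, 0, 0, 0, -0.18, 0, 0, 0, 0, -0.22, 0, 0, 0, 0, -0.24, 0, 0, 0, 0, -0.24, 0, 0, 0])

```text
clock: 39.05
position: [0.485, -0.0667, 0.1507]
ee_rot: [-1.215, 1.2, -1.2]
force: [0.4, 0.6, 0.2]
width: 0.008
```

carry_out(steps=[0, -0.02, 0, 0, 0, 0, -0.04, 0, 0, 0, 0, -0.04, 0, 0, 0, 0, -0.04, 0, 0, 0])

```text
clock: 39.45
position: [0.481, -0.0668, 0.1507]
ee_rot: [-1.215, 1.201, -1.2]
force: [0.6, -0.2, -0.1]
width: 0.007
```

```bash
cat >> h.py <<'E'
def bar(tag):
    for nm in('scene','side'):
        im,d=snap(nm,f'{tag}_{nm}'); X=cloud(nm,d).reshape(-1,3)
        q=X[(abs(X[:,0]-.46)<.05)&(X[:,1]>-.13)&(X[:,1]<.24)&(X[:,2]>.157)&(X[:,2]<.168)]
        q=q[(q[:,1]>0.08)|(tag[0]=='z')]
        co=np.polyfit(q[:,1],q[:,0],1); print(nm,len(q),co)
E
python3 -c "
from h import *
st();bar('m');st()"
```

```text
t 39.45 p [ 0.481  -0.0668  0.1507] jawyaw 0.68 y [-0.  0. -1.] F [ 0.6 -0.2 -0.1] w 0.007 q [-0.75  0.46  1.08  2.06 -0.51  0.93  0.62]
scene 292 [-0.02260718  0.45738558]
side 232 [-0.02194363  0.4507184 ]
t 39.55 p [ 0.4811 -0.0669  0.1507] jawyaw 0.68 y [-0. -0. -1.] F [ 0.5 -0.7 -0.2] w 0.004 q [-0.75  0.46  1.08  2.06 -0.51  0.93  0.62]
```

carry_out(steps=[0, -0.02, 0, 0, 0, 0, -0.04, 0, 0, 0, 0, -0.04, 0, 0, 0, 0, -0.04, 0, 0, 0])

```text
clock: 39.95
position: [0.477, -0.0668, 0.1507]
ee_rot: [-1.215, 1.201, -1.2]
force: [-0.6, 0.2, -0.1]
width: 0.004
```

carry_out(steps=[0, -0.02, 0, 0, 0, 0, -0.03, 0, 0, 0, 0, -0.03, 0, 0, 0])

```text
clock: 40.25
position: [0.4739, -0.0669, 0.1508]
ee_rot: [-1.215, 1.2, -1.2]
force: [0.1, 0.2, 0.1]
width: -0.002
```

```bash
python3 -c "
from h import *
st();bar('n');st()"
```

```text
t 40.25 p [ 0.4739 -0.0669  0.1508] jawyaw 0.68 y [ 0.  0. -1.] F [0.1 0.2 0.1] w -0.002 q [-0.77  0.45  1.09  2.07 -0.5   0.92  0.62]
scene 290 [0.00221708 0.45114574]
side 230 [-0.00560946  0.44577747]
t 40.35 p [ 0.474  -0.0669  0.1507] jawyaw 0.68 y [-0.  0. -1.] F [ 0.1 -0.7 -0.8] w 0.006 q [-0.77  0.45  1.09  2.07 -0.5   0.92  0.62]
```

carry_out(steps=[0, -0.02, 0, 0, 0, 0, -0.03, 0, 0, 0, 0, -0.03, 0, 0, 0])

```text
clock: 40.65
position: [0.4712, -0.0669, 0.1509]
ee_rot: [-1.214, 1.2, -1.201]
force: [1.2, 0.1, 0.4]
width: 0.006
```

carry_out(steps=[0, -0.02, 0, 0, 0, 0, -0.03, 0, 0, 0, 0, -0.03, 0, 0, 0])

```text
clock: 40.95
position: [0.4701, -0.067, 0.1515]
ee_rot: [-1.212, 1.197, -1.203]
force: [6.6, 0.5, 1.2]
width: 0.003
```

It has reached the stop (6.6 N). Backing off, raising the hand, and checking.

carry_out(steps=[0, 0.2, 0, 0, 0, 0, 0.5, 0, 0, 0, 0, 0.7, 0, 0.3, 0, 0, 0.9, 0, 0.8, 0, 0, 1, 0, 1, 0])

```text
clock: 41.45
position: [0.5697, -0.0676, 0.2537]
ee_rot: [-1.214, 1.198, -1.203]
force: [-0.2, -0.9, -0.8]
width: 0.005
```

carry_out(steps=[0, 0.4, 0.3, 0.2, 0, 0, 0.8, 0.6, 0.4, 0, 0, 1, 1, 0.6, 0, 0, 1, 1, 0.6, 0])

```text
clock: 41.85
position: [0.671, 0.0396, 0.3113]
ee_rot: [-1.217, 1.193, -1.194]
force: [-0.7, 0.4, -0.3]
width: 0.003
```

```bash
python3 - <<'E'
from h import *
st();bar('z');tray('y')
for nm in('scene','side'):
    for t in('a','z'):
        X=cloud(nm,np.load(f'pics/{t}_{nm}.npy')).reshape(-1,3)
        q=X[(abs(X[:,0]-.455)<.04)&(X[:,1]>-.15)&(X[:,1]<.25)&(X[:,2]>.157)&(X[:,2]<.168)]
        e=q[q[:,1]<-.06]; print(nm,t,'end x',np.median(e[:,0]),len(e), np.polyfit(q[:,1],q[:,0],1))
a=cv2.imread('pics/y_side.png')[100:,110:370]; b=cv2.imread('pics/y_scene.png')[100:,110:370]
cv2.imwrite('pics/fin.png',cv2.resize(np.hstack([a,b]),None,fx=1.53,fy=1.53,interpolation=cv2.INTER_CUBIC))
E
```

```text
t 41.85 p [0.671  0.0396 0.3113] jawyaw 1.16 y [ 0.002  0.001 -1.   ] F [-0.7  0.4 -0.3] w 0.003 q [-0.71  0.63  1.06  1.37 -0.54  1.45  0.34]
scene 537 [0.00479067 0.44970968]
side 595 [0.00429573 0.44350416]
scene tray 654 [ 474.3 -305. ] [244.4 203.4] 5.88
side tray 1272 [ 473.8 -303.7] [240.3 200.5] 6.16
scene a end x 0.4572748673665825 95 [-0.00894279  0.45444723]
scene z end x 0.4509023828615139 41 [0.00501126 0.44970317]
side a end x 0.4497447018307381 129 [-0.01222456  0.44843689]
side z end x 0.44261981994643207 121 [0.00469565 0.44350756]
```

View pics/fin.png

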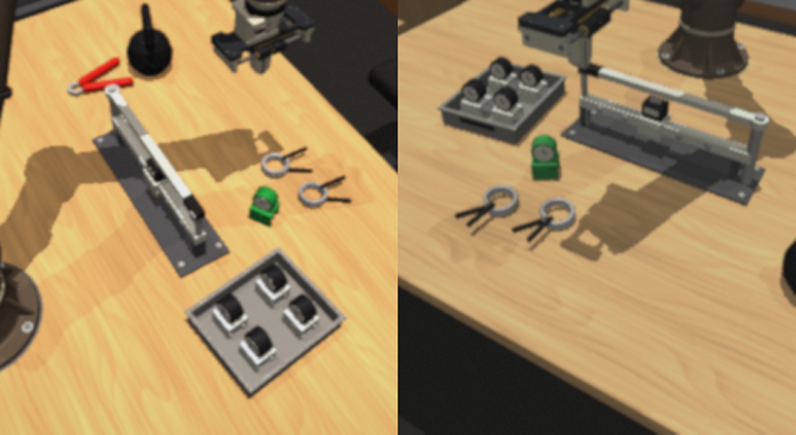

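The bar lies along the rail against its stop, the counter is still on the rail, and the four timers stand in the tray. The tray and the other gear are where they were. Handing in.

```bash
python3 -c "
from h import *
st();print(arm.sign_off())"
```

```text
t 42.05 p [0.6671 0.0317 0.3102] jawyaw 0.58 y [-0.001 -0.001 -1.   ] F [0.5 0.1 0.6] w 0.005 q [-0.71  0.62  1.06  1.38 -0.54  1.45  0.34]
the job is handed in; nothing more can be done
None
```

The job is done and handed in at about 42 s of the 208 s. I swung the keeper bar out to about 1.34 rad, lifted all four round timers off the rail into the tray, then pushed the bar home until it met its stop at 6.6 N.

- **Timers:** the last pictures show all four standing upright in the tray. The tray stayed where it was, within about 2 mm, and was never knocked aside.
- **Rep counter:** it is still on the rail in the last pictures; I did not measure its height at the end.
- **Other gear:** the kettlebell, collars, grip trainer and the green look-alike stand where they were, judged by eye.
- **Keeper bar:** its fitted line ended about 0.015 rad further home than at the start. It seems to have begun slightly off its stop.
- **Hand:** it is clear of everything.

No check failed. The two cameras disagreed by 6 to 8 mm on where the bar's end lay, but each gave the same change from start to finish.

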